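# Nest the dosing pans with their handles fanned

### The job

Tidy the three blue-handled dosing pans into one nest: set the medium pan down inside the large one and the small pan inside the medium one, each sitting flat, with the three handles fanned out about 45 degrees or more from one another so that none lies over another. Put them down gently rather than dropping them, leave the large pan where it stands, and leave the orange-handled pan alone: it belongs to another set.

Things in the scene. Friction and masses are not known exactly. Their poses are not given: they have to be found in the camera images.
- large: Large pan: round open aluminium pan, rim 48 mm high, outer radius 70 mm (foot 64), wall and floor 4 mm. Origin: centre of underside, z up. Straight level handle along the pan's own -x, blue grip 14 mm wide, 12 high, 82 to 162 mm from the axis, its centre 70 mm above the underside; thin stem from rim. 0.45 kg.
- medium: Medium pan: round open aluminium pan, rim 52 mm high, outer radius 50 mm (foot 46), wall and floor 4 mm. Origin: centre of underside, z up. Straight level handle along the pan's own -x, blue grip 14 mm wide, 12 high, 62 to 142 mm from the axis, its centre 70 mm above the underside; thin stem from rim. About 0.17 kg. Seated, its underside is 4 mm above the large pan's.
- small: Small pan: round open aluminium pan, rim 52 mm high, outer radius 32 mm (foot 28), wall and floor 4 mm. Origin: centre of underside, z up. Straight level handle along the pan's own -x, blue grip 14 mm wide, 12 high, 44 to 124 mm from the axis, its centre 70 mm above the underside; thin stem from rim. About 0.12 kg. Seated, its underside is 4 mm above the medium pan's.
- medium_grip (a point): Where to pinch the medium pan: centre of its blue handle's cross-section, 85 mm from the pan's axis and 70 mm above its underside; axes as the pan's (handle along x, 14 mm wide along y).
- small_grip (a point): Where to pinch the small pan: centre of its blue handle's cross-section, 67 mm from the pan's axis and 70 mm above its underside; axes as the pan's (handle along x, 14 mm wide along y).
- odd: Odd pan, bystander: round open aluminium pan, rim 52 mm high, outer radius 50 mm (foot 46), wall and floor 4 mm. Origin: centre of underside, z up. Straight level handle along the pan's own -x, ORANGE grip 14 mm wide, 12 high, 62 to 142 mm from the axis, its centre 70 mm above the underside; thin stem from rim. To be left alone.
Things that resemble listed ones, but are neither listed nor needed, are in the scene too. What is shaped like the medium but pink is not meant.

How it is judged:
At the end, for the whole second after the job is handed in: Medium pan on the large one's floor, small pan on the medium one's floor (axes within 22 mm, each underside at most 12 mm above the next, tilt under 8 degrees), at rest; every two handles at least 35 degrees apart; the large pan upright, within 30 mm of its start (horizontal distance between medium and large below 0.022 m and z of medium in the frame of large between -0.002 and 0.012 m and angle between each of medium, small's own z axis and vertical below 0.15 rad and horizontal distance between small and medium below 0.022 m and z of small in the frame of medium between -0.002 and 0.012 m and (angle between the x axis of medium and the x axis of large, either way round above 0.6 rad or x of medium_grip in the frame of large above 0 m) and (angle between the x axis of small and the x axis of medium, either way round above 0.6 rad or x of small_grip in the frame of medium above 0 m) and (angle between the x axis of small and the x axis of large, either way round above 0.6 rad or x of small_grip in the frame of large above 0 m) and distance of large from where it was at the start of the episode below 0.03 m and angle between large's own z axis and vertical below 0.1 rad and linear speed of each of medium, small below 0.02 m/s); the robot touches nothing.
It fails at once if the orange-handled pan is shifted by more than 30 mm (distance of odd from where it was at the start of the episode above 0.03 m).
It fails at once if the medium pan is dropped (falls freely by over 20 mm) or is banged into the large one (over 50 N) ((contact force between medium and anything else below 0.01 N and linear speed of medium above 0.62 m/s) or contact force between medium and large above 50 N).
It fails at once if the small pan is dropped (falls freely by over 20 mm) or is banged into the medium one (over 50 N) ((contact force between small and anything else below 0.01 N and linear speed of small above 0.62 m/s) or contact force between small and medium above 50 N).
It also fails if it takes over 56 s, if anything falls off the work surface, if the arm or the gripper's body presses on something with over 40 N, if the wrist force passes 120 N, or if a joint passes its speed limit or range.

### The arm

A 7-joint arm with a two-finger parallel gripper is mounted at the origin on the work surface. World frame = base frame: x ahead of the robot, y to its left, z up, the work surface at z = 0. Lengths are in m, angles in rad, forces in N, time in s.
With the tool pointing down it reaches from about 0.425 to 0.975 m from the base axis. Payload 16.7 kg.
Tool frame: the origin (TCP) lies midway between the tips of the shut fingers; the grasp point (between the pads) lies 19 mm behind it (bot.grip_depth is the z of the grasp point in the tool frame, in m); z points along the fingers, y is the line along which they close (so a half turn about z gives the same grasp; the last joint's range is limited). The gripper opens to 85 mm and grips with 20 to 120 N. Pads are 22 mm wide; open, the fingers measure 114 mm over their backs; the gripper's body (76 mm by 85 mm) begins 54 mm behind the grasp point. The pads swing forward as they close: fully open they stand 13 mm farther back than shut.
Start: joints at [1.107, 0.426, 0.074, 1.606, -0.034, 1.111, -0.067], TCP at [0.209, -0.642, 0.231] pointing down, gripper open.
Joint ranges: [-2.85, 2.85], [-0.5, 2.14], [-1.23, 1.37], [0.21, 2.46], [-1.02, 4.16], [0.16, 2.05], [-2.73, 2.73]. Speed limits (rad/s): [1.89, 1.89, 2.39, 2.39, 3.01, 3.01, 3.01].

### API

Orientations are given as a unit quaternion [w, x, y, z].
In Python, from plant import bot gives the robot as it stands.
- The arm moves only by the tool step_arm, never from a script. Its argument "commands" is a list of rows, each a list of 5 numbers: the finger opening in m, from 0 to 0.0854, then the shift along the tool's x, y, z in m, then the turn about the tool's z in degrees. A call has 1 to 20 rows; each row is the pose to reach, as a shift and turn from the pose commanded when the call began, along the tool's axes at that moment; what a row does not reach only later rows make up. A row lasts 1/8 s, in which the tool goes at most 62.5 mm and 10.7 degrees, less where a joint would pass 70% of its speed; a pose out of reach is approached as far as the arm can. A call with a gripper value outside its range is refused whole. The fingers move at their own pace and stop on an object; "newtons" is the grip in N (left out, the last holds). Time passes only in rows, so rows that repeat a pose let the fingers close. It gives the time, the measured TCP pose, the force, the opening and the grip force at its end, in the units of the state.
- bot.get_state(): the state, without advancing time (a new reading comes with each control period).
- bot.camera(name): name is "scene" or "top"; returns a dict with "color" (400x640x3 uint8, red, green, blue), "fov_y" (degrees; the focal length in pixels is half the picture's height over the tangent of half this angle, whatever the lens; pixels are square), "cx", "cy" (the principal point, pixels), "pose" (4x4, takes a point from camera to world coordinates). Camera axes: x right, y down, z forward; pixel columns grow to the right and rows downward; lengths in m; the calibration is good to about 2 mm. A picture is of the moment at which its call begins. There is no depth.
- bot.sign_off(): hands the job in; it is judged then, once.
The state is a dict: "time_s": time; "joint_pos": joint angles; "joint_vel": joint speeds; "effort": joint torques, N m; "eef_pos": TCP position; "ee_rot": TCP orientation; "wrist_force": force on the tool from outside, world axes, zero at the start; "torque": the same for the moment, N m; "opening": finger opening in m; "gripper_force": force on a finger pad.
Only numpy, scipy, OpenCV 4.12 (cv2) and the standard library are available. Lean on these libraries where they do the work, as an engineer would, in place of code of your own. Each camera call takes 0.05 s, during which the arm holds its last target. There are 200 camera calls.

## Working session

There is one attempt and no reset: what is moved stays moved. The work goes in short steps, Python scripts to look and compute and a tool call to move; the robot and the scene stay as the last step left them, time stands still between calls to the robot, and variables do not carry over. Pictures are saved under pics/ and viewed, at most 10 in all, crops included, and the job is handed in when it is done.

Besides the shell and the picture viewer there is one more tool, called by a JSON object that holds its "op" and its "data". step_arm: Moves the arm, as the interface text tells. Its arguments: {"type":"object","properties":{"commands":{"type":"array","items":{"type":"array","items":{"type":"number"}}},"newtons":{"type":"number"}},"required":["commands"]}

```bash
mkdir -p pics
python3 - <<'E'
from plant import bot
import cv2,numpy as np
for n in("scene","top"):
    c=bot.camera(n);cv2.imwrite(f"pics/{n}0.png",c["color"][:,:,::-1]);print(n,c["fov_y"],c["cx"],c["cy"],np.round(c["pose"],3).tolist())
s=bot.get_state();print(s["eef_pos"],s["ee_rot"],s["time_s"],bot.grip_depth)
E
```

```text
scene 48.545053752004584 314.1112450610607 198.52610377038488 [[0.871, 0.336, -0.358, 0.909], [0.491, -0.577, 0.653, -0.777], [0.013, -0.745, -0.667, 0.889], [0.0, 0.0, 0.0, 1.0]]
top 43.31869869649564 316.21960146270766 203.73481380073292 [[-0.015, -0.984, 0.175, 0.226], [-1.0, 0.014, -0.009, 0.016], [0.007, -0.175, -0.985, 1.401], [0.0, 0.0, 0.0, 1.0]]
[ 0.20885201 -0.64147537  0.23066982] [-5.86652493e-04  9.87638975e-01  1.56744665e-01 -1.41710480e-04] 0.1 -0.0187
```

View pics/scene0.png

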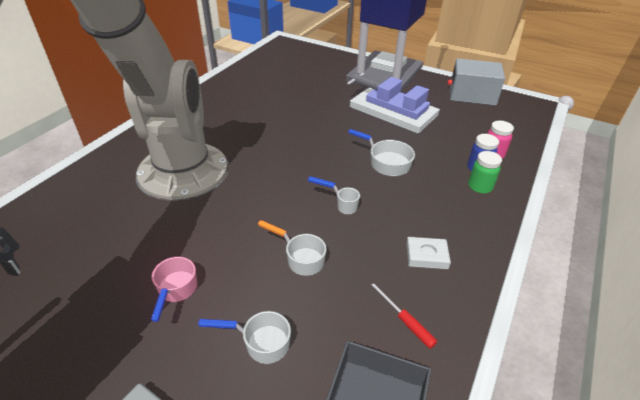

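View pics/top0.png

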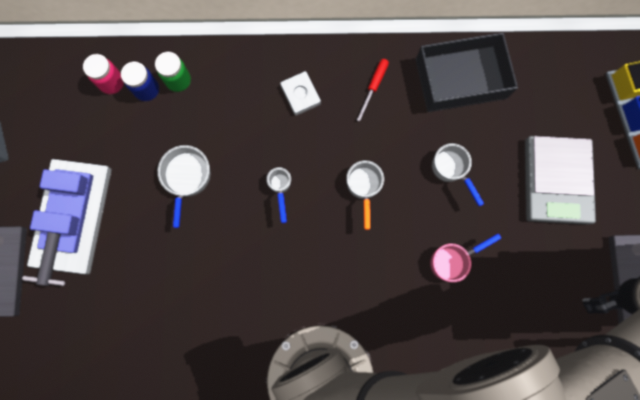

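The top view shows the large pan at (184,172), small at (279,181), odd (orange) at (365,180) and medium at (452,163). The pink look-alike is at (451,262). In the scene view the large, small and medium pans are at (392,158), (348,201) and (267,338), each with a blue handle to its left.

```bash
cat > h.py <<'E'
from plant import bot
import cv2,numpy as np
def ray(c,uv):
    f=200/np.tan(np.radians(c["fov_y"])/2);P=np.array(c["pose"])
    uv=np.atleast_2d(uv).astype(float)
    d=np.c_[(uv[:,0]-c["cx"])/f,(uv[:,1]-c["cy"])/f,np.ones(len(uv))]@P[:3,:3].T
    return P[:3,3],d/np.linalg.norm(d,axis=1)[:,None]
def plane(c,uv,z):
    o,d=ray(c,uv);return (o+d*((z-o[2])/d[:,2])[:,None])
def tri(c1,p1,c2,p2):
    o1,d1=ray(c1,p1);o2,d2=ray(c2,p2);d1,d2=d1[0],d2[0]
    t=np.linalg.lstsq(np.c_[d1,-d2],o2-o1,rcond=None)[0]
    a,b=o1+t[0]*d1,o2+t[1]*d2;return (a+b)/2,np.linalg.norm(a-b)
def comp(mask,p):
    n,l,s,ce=cv2.connectedComponentsWithStats(mask.astype(np.uint8))
    i=1+np.argmin([np.hypot(*(ce[k]-p)) if s[k,4]>25 else 1e9 for k in range(1,n)])
    return l==i,ce[i]
def blue(c):
    h=cv2.cvtColor(c["color"],cv2.COLOR_RGB2HSV);return (abs(h[...,0].astype(int)-115)<12)&(h[...,1]>150)&(h[...,2]>70)
def orange(c):
    h=cv2.cvtColor(c["color"],cv2.COLOR_RGB2HSV);return (abs(h[...,0].astype(int)-13)<7)&(h[...,1]>150)&(h[...,2]>100)
def grey(c):
    h=cv2.cvtColor(c["color"],cv2.COLOR_RGB2HSV);m=((h[...,1]<60)&(h[...,2]>75)).astype(np.uint8)
    m=cv2.morphologyEx(m,cv2.MORPH_CLOSE,np.ones((5,5)));return cv2.morphologyEx(m,cv2.MORPH_OPEN,np.ones((7,7)))
def hull(c,p):
    m,_=comp(grey(c),p);k,_=cv2.findContours(m.astype(np.uint8),0,2);return cv2.convexHull(max(k,key=cv2.contourArea))[:,0].astype(float)
def wall(c,q,z,p):  # circle of rim outline on plane z
    P=plane(c,hull(c,p),z)[:,:2];(x,y),r=cv2.minEnclosingCircle(P.astype(np.float32));return np.array([x,y]),r
E
python3 - <<'E'
from h import *
t=bot.camera("top");s=bot.camera("scene")
for n,rim,R,hm,ht,hs,pt in[("large",.048,.07,.122,(177,210),(360,134),(184,172)),("small",.052,.032,.084,(282,206),(322,182),(279,181)),("medium",.052,.05,.102,(475,192),(218,324),(452,163)),("odd",.052,.05,.102,(367,214),(272,229),(365,180))]:
    B=orange if n=="odd" else blue
    mt,a=comp(B(t),ht);ms,b=comp(B(s),hs);p,e=tri(t,a,s,b)
    c,r=wall(t,0,rim,pt)
    H=plane(t,np.argwhere(mt)[:,::-1],.07)[:,:2]
    vx,vy=cv2.fitLine(H.astype(np.float32),cv2.DIST_L2,0,.01,.01)[:2].ravel()
    d=c-p[:2]
    if vx*d[0]+vy*d[1]<0:vx,vy=-vx,-vy
    print(n,"grip",p.round(4),"gap",e.round(4),"rim c",c.round(4),"r",round(r,4),"dist",np.hypot(*d).round(4),hm,"yaw c-grip",np.degrees(np.arctan2(d[1],d[0])).round(1),"line",np.degrees(np.arctan2(vy,vx)).round(1))
E
```

```text
large grip [0.4437 0.3748 0.0725] gap 0.0017 rim c [0.5661 0.3656] r 0.0762 dist 0.1227 0.122 yaw c-grip -4.3 line -1.9
small grip [0.4524 0.0954 0.0726] gap 0.0009 rim c [0.535  0.1064] r 0.0371 dist 0.0833 0.084 yaw c-grip 7.6 line 6.9
medium grip [ 0.4883 -0.4215  0.0737] gap 0.0011 rim c [ 0.5783 -0.3734] r 0.0576 dist 0.102 0.102 yaw c-grip 28.1 line 25.6
odd grip [ 0.432  -0.1309  0.0728] gap 0.0012 rim c [ 0.5343 -0.1311] r 0.0548 dist 0.1023 0.102 yaw c-grip -0.1 line -1.2
```

```bash
cat >> h.py <<'E'
from scipy.spatial.transform import Rotation as R_
def go(xyz,yaw):  # tool-frame shift (mm) and turn (deg) to TCP xyz, tool x at world yaw
    s=bot.get_state();q=np.array(s["ee_rot"]);r=R_.from_quat(q[[1,2,3,0]])
    d=r.inv().apply(np.array(xyz)-s["eef_pos"]);x=r.apply([1,0,0]);y0=np.degrees(np.arctan2(x[1],x[0]))
    print("shift mm",(d*1000).round(1),"turn",round(-((yaw-y0+180)%360-180),1),"yaw now",y0.round(1),"z axis",r.apply([0,0,1]).round(3),"F",np.round(s["wrist_force"],1),"t",s["time_s"])
E
python3 -c "
from h import *
go([.5034,-.4138,.16],27);go([.5034,-.4138,.052],27)"
```

```text
shift mm [ 350.5 -125.4   71. ] turn -9.0 yaw now 18.0 z axis [-0.     0.001 -1.   ] F [ 0.5 -0.   0.1] t 0.2
shift mm [ 350.6 -125.3  179. ] turn -9.0 yaw now 18.0 z axis [-0.     0.001 -1.   ] F [ 0.5 -0.   0.1] t 0.2
```

{"op": "step_arm", "data": {"commands": [[0.06, 40, 0, 0, 0], [0.06, 0.08, -0.03, 0.02, -3]]}}

```text
time_s: 0.45
eef_pos: [0.2803, -0.5879, 0.2116]
ee_rot: [0.001, 0.983, 0.185, 0.001]
wrist_force: [-0.6, 0.1, -0.3]
opening: 0.0603
gripper_force: 0.0
```

I mistyped the first row: a 40 m shift along x. The per-row step limit clipped it and the arm is fine at (0.280, -0.588). I'll recompute from this pose.

```bash
python3 -c "
from h import *
go([.5034,-.4138,.16],27)"
```

```text
shift mm [271.  -81.3  51.9] turn -5.7 yaw now 21.3 z axis [ 0.003 -0.001 -1.   ] F [-0.6  0.1 -0.3] t 0.45
```

{"op": "step_arm", "data": {"commands": [[0.06, 0.05, -0.015, 0.01, -2], [0.06, 0.1, -0.03, 0.02, -4], [0.06, 0.15, -0.045, 0.03, -5.7], [0.06, 0.2, -0.06, 0.04, -5.7], [0.06, 0.25, -0.075, 0.05, -5.7], [0.06, 0.271, -0.081, 0.052, -5.7], [0.06, 0.271, -0.081, 0.052, -5.7], [0.06, 0.271, -0.081, 0.052, -5.7]]}}

```text
time_s: 1.45
eef_pos: [0.4985, -0.4169, 0.1595]
ee_rot: [0.0, 0.973, 0.23, -0.0]
wrist_force: [-1.0, -1.3, 0.1]
opening: 0.06
gripper_force: 0.0
```

```bash
python3 -c "
from h import *
go([.5034,-.4138,.052],27)
for n in('scene','top'):
    c=bot.camera(n);cv2.imwrite(f'pics/{n}1.png',c['color'][:,:,::-1])
a=cv2.imread('pics/scene1.png')[200:400,100:400];b=cv2.imread('pics/top1.png')[80:280,360:660]
cv2.imwrite('pics/m1.png',cv2.resize(np.hstack([a,b]),None,fx=1.35,fy=1.35))"
```

```text
shift mm [  5.8  -0.6 107.5] turn -0.4 yaw now 26.6 z axis [-0.    -0.001 -1.   ] F [-1.  -1.3  0.1] t 1.45
```

View pics/m1.png

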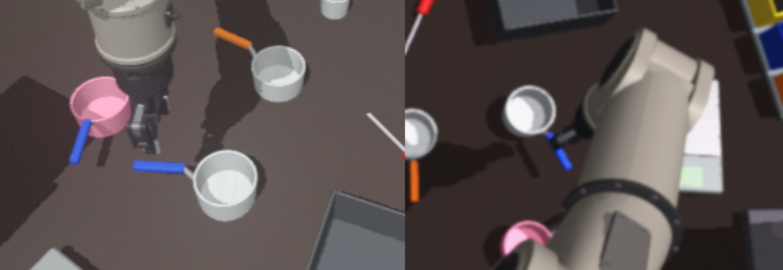

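The gripper hangs over the inner end of the medium pan's handle (around (560,135) in the crop), and nothing has moved. I'll descend and grasp.

{"op": "step_arm", "data": {"commands": [[0.05, 0.006, -0.001, 0.03, 0], [0.05, 0.006, -0.001, 0.06, 0], [0.05, 0.006, -0.001, 0.085, 0], [0.05, 0.006, -0.001, 0.1, 0], [0.05, 0.006, -0.001, 0.107, 0], [0.05, 0.006, -0.001, 0.107, 0], [0.02, 0.006, -0.001, 0.107, 0], [0.0, 0.006, -0.001, 0.107, 0], [0.0, 0.006, -0.001, 0.107, 0], [0.0, 0.006, -0.001, 0.107, 0], [0.0, 0.006, -0.001, 0.107, 0]], "newtons": 100}}

```text
time_s: 2.92
eef_pos: [0.5048, -0.4124, 0.053]
ee_rot: [0.0, 0.973, 0.231, 0.0]
wrist_force: [-1.9, -0.6, 6.9]
opening: 0.0118
gripper_force: 97.7
```

{"op": "step_arm", "data": {"commands": [[0, 0, 0, -0.01, 0], [0, 0, 0, -0.03, 0], [0, 0, 0, -0.06, 0], [0, 0, 0, -0.09, 0], [0, 0, 0, -0.12, 0], [0, 0, 0, -0.12, 0], [0, 0, 0, -0.12, 0]]}}

```text
time_s: 3.8
eef_pos: [0.5044, -0.4119, 0.1727]
ee_rot: [0.0, 0.973, 0.231, 0.0]
wrist_force: [-0.6, 0.0, -1.8]
opening: 0.0119
gripper_force: 97.6
```

```bash
cat > look.py <<'E'
from h import *
import sys
s=bot.get_state();print(s["eef_pos"],s["opening"],s["gripper_force"])
t=bot.camera('top');c=bot.camera('scene');k=sys.argv[1]
def crop(c):
    P=np.array(c['pose']);f=200/np.tan(np.radians(c['fov_y'])/2);p=P[:3,:3].T@(s['eef_pos']-P[:3,3]);u,v=int(f*p[0]/p[2]+c['cx']),int(f*p[1]/p[2]+c['cy'])
    u=min(max(u,130),510);v=min(max(v,130),270);return c['color'][v-130:v+130,u-130:u+130,::-1]
cv2.imwrite(f'pics/{k}.png',cv2.resize(np.hstack([crop(c),crop(t)]),None,fx=1.5,fy=1.5))
E
python3 look.py m2; python3 -c "
from h import *
L=np.array([.5661,.3656]);y=60;a=np.radians(y);g=L-.085*np.array([np.cos(a),np.sin(a)]);print(g)
go([*g,.173],y)"
```

```text
[ 0.50436931 -0.41189526  0.1727134 ] 0.011905846972703447 97.59407043457031
[0.5236     0.29198784]
shift mm [ 334.  -619.7   -0.7] turn -33.3 yaw now 26.7 z axis [-0.001  0.001 -1.   ] F [-0.4 -1.2 -0.7] t 3.9
```

View pics/m2.png

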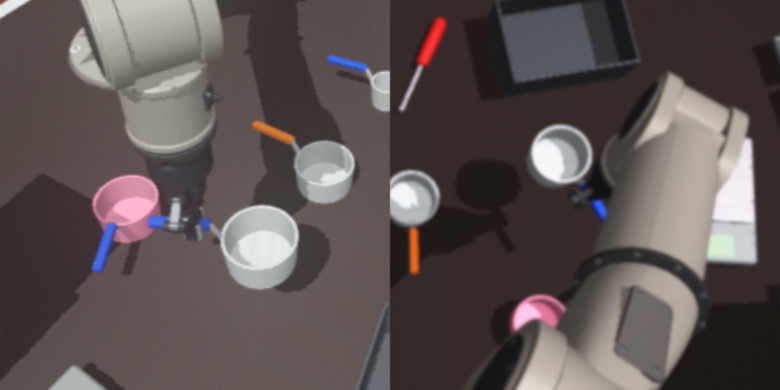

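The medium pan is up, level and firmly held at (570,245) in the crop. I'll carry it across to the large pan.

{"op": "step_arm", "data": {"commands": [[0, 0.007, -0.012, 0, -1], [0, 0.02, -0.037, 0, -2], [0, 0.04, -0.074, 0, -4], [0, 0.06, -0.112, 0, -6], [0, 0.08, -0.149, 0, -8], [0, 0.1, -0.186, 0, -10], [0, 0.12, -0.223, 0, -12], [0, 0.14, -0.26, 0, -14], [0, 0.16, -0.298, 0, -16], [0, 0.18, -0.335, 0, -18], [0, 0.2, -0.372, 0, -20], [0, 0.22, -0.409, 0, -22], [0, 0.24, -0.446, 0, -24], [0, 0.26, -0.483, 0, -26], [0, 0.28, -0.521, 0, -28], [0, 0.3, -0.558, 0, -30], [0, 0.317, -0.589, 0, -32], [0, 0.327, -0.607, 0, -33], [0, 0.334, -0.62, 0, -33.3], [0, 0.334, -0.62, 0, -33.3]]}}

```text
time_s: 6.4
eef_pos: [0.5237, 0.2922, 0.1722]
ee_rot: [-0.0, 0.866, 0.5, -0.0]
wrist_force: [-0.1, 0.1, -1.5]
opening: 0.0117
gripper_force: 97.6
```

{"op": "step_arm", "data": {"commands": [[0, 0, 0, 0, 0], [0, 0, 0, 0, 0]]}}

```text
time_s: 6.65
eef_pos: [0.5242, 0.2908, 0.1724]
ee_rot: [0.0, 0.866, 0.5, -0.0]
wrist_force: [0.4, -0.6, -1.4]
opening: 0.0124
gripper_force: 97.6
```

```bash
python3 look.py m3; python3 -c "
from h import *
go([.5236,.292,.11],60)"
```

```text
[0.52423314 0.29076829 0.17241368] 0.012387302169654313 97.63219356536865
shift mm [ 0.4 -0.9 62.5] turn -0.0 yaw now 60.0 z axis [ 0. -0. -1.] F [ 0.6  0.3 -1.2] t 6.75
```

View pics/m3.png

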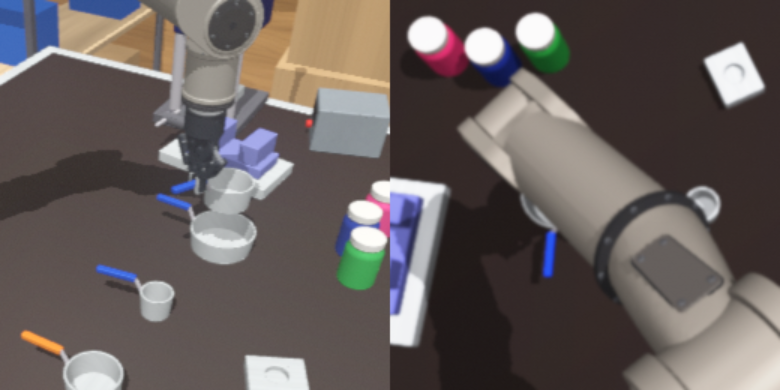

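The medium pan hangs level above the large one: in the crop the held pan is at (230,190) and the large pan at (222,237). I'll lower it gently.

{"op": "step_arm", "data": {"commands": [[0, 0, -0.001, 0.015, 0], [0, 0, -0.001, 0.035, 0], [0, 0, -0.001, 0.055, 0], [0, 0, -0.001, 0.07, 0], [0, 0, -0.001, 0.08, 0], [0, 0, -0.001, 0.09, 0], [0, 0, -0.001, 0.097, 0], [0, 0, -0.001, 0.102, 0], [0, 0, -0.001, 0.106, 0], [0, 0, -0.001, 0.108, 0], [0, 0, -0.001, 0.11, 0], [0, 0, -0.001, 0.11, 0], [0, 0, -0.001, 0.11, 0]]}}

```text
time_s: 8.38
eef_pos: [0.5231, 0.2925, 0.0625]
ee_rot: [-0.0, 0.866, 0.5, 0.0]
wrist_force: [-0.1, -0.4, -1.5]
opening: 0.0118
gripper_force: 97.7
```

{"op": "step_arm", "data": {"commands": [[0, 0, 0, 0.001, 0], [0, 0, 0, 0.002, 0], [0, 0, 0, 0.003, 0], [0, 0, 0, 0.004, 0], [0, 0, 0, 0.004, 0], [0, 0, 0, 0.004, 0]]}}

```text
time_s: 9.12
eef_pos: [0.5231, 0.2924, 0.0584]
ee_rot: [-0.0, 0.866, 0.5, 0.0]
wrist_force: [-0.4, 0.4, -1.4]
opening: 0.0115
gripper_force: 97.7
```

{"op": "step_arm", "data": {"commands": [[0, 0, 0, 0.0005, 0], [0, 0, 0, 0.001, 0], [0, 0, 0, 0.0015, 0], [0, 0, 0, 0.002, 0], [0, 0, 0, 0.002, 0]]}}

```text
time_s: 9.75
eef_pos: [0.523, 0.2922, 0.0571]
ee_rot: [0.0, 0.866, 0.5, -0.0]
wrist_force: [-5.3, -4.6, 13.9]
opening: 0.0121
gripper_force: 99.9
```

{"op": "step_arm", "data": {"commands": [[0, 0, 0, -0.0005, 0], [0, 0, 0, -0.0005, 0], [0.02, 0, 0, -0.0005, 0], [0.03, 0, 0, -0.0005, 0], [0.04, 0, 0, -0.0005, 0], [0.045, 0, 0, -0.0005, 0], [0.045, 0, 0, -0.0005, 0]]}}

```text
time_s: 10.62
eef_pos: [0.523, 0.2924, 0.0568]
ee_rot: [-0.0, 0.866, 0.5, -0.0]
wrist_force: [0.5, 0.3, -1.0]
opening: 0.0444
gripper_force: 0.0
```

{"op": "step_arm", "data": {"commands": [[0.045, 0, 0, -0.01, 0], [0.045, 0, 0, -0.03, 0], [0.045, 0, 0, -0.06, 0], [0.045, 0, 0, -0.1, 0], [0.045, 0, 0, -0.14, 0], [0.045, 0, 0, -0.14, 0], [0.045, 0, 0, -0.14, 0]]}}

```text
time_s: 11.5
eef_pos: [0.523, 0.2923, 0.1976]
ee_rot: [0.0, 0.866, 0.5, 0.0]
wrist_force: [-0.1, -0.1, -0.7]
opening: 0.0446
gripper_force: 0.0
```

```bash
python3 look.py m4; python3 -c "
from h import *
p=np.array([.4524,.0954])+.017*np.array([np.cos(np.radians(7.3)),np.sin(np.radians(7.3))]);print(p)
go([*p,.197],7.3)"
```

```text
[0.5230137  0.29229382 0.19758205] 0.044646857464443454 0.0
[0.46926221 0.0975601 ]
shift mm [-195.2   50.9   -0.4] turn 52.7 yaw now 60.0 z axis [-0.001 -0.    -1.   ] F [-0.3 -0.6  0.4] t 11.6
```

View pics/m4.png

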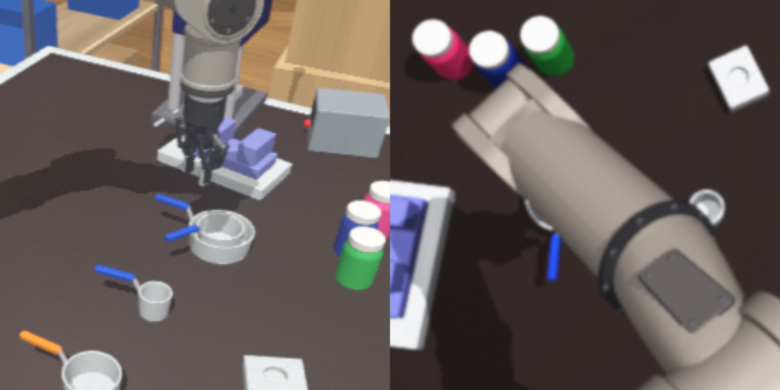

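The medium pan sits level inside the large one at (221,232), with its handle fanned to the near side. Next is the small pan.

{"op": "step_arm", "data": {"commands": [[0.045, -0.02, 0.005, 0, 6], [0.045, -0.05, 0.013, 0, 14], [0.045, -0.085, 0.022, 0, 23], [0.045, -0.12, 0.031, 0, 32], [0.045, -0.15, 0.039, 0, 41], [0.045, -0.175, 0.046, 0, 48], [0.045, -0.195, 0.051, 0, 52.7], [0.045, -0.195, 0.051, 0, 52.7], [0.045, -0.195, 0.051, 0, 52.7], [0.045, -0.195, 0.051, 0, 52.7]]}}

```text
time_s: 12.85
eef_pos: [0.4699, 0.0988, 0.1966]
ee_rot: [-0.0, 0.998, 0.065, -0.0]
wrist_force: [0.3, 0.2, 0.3]
opening: 0.045
gripper_force: 0.0
```

```bash
python3 look.py s1
python3 - <<'E'
from h import *
go([.4693,.0976,.053],7.3)
t=bot.camera("top");s=bot.camera("scene")
for n,hs in(("medium",(380,150)),("large",(360,134)),("small",(322,182))):
    _,b=comp(blue(s),hs);print(n,b,plane(s,b,.074)[0].round(4))
E
```

```text
[0.46990271 0.09882293 0.1966433 ] 0.04498457550430845 0.0
shift mm [ -0.7   0.9 143.7] turn 0.1 yaw now 7.4 z axis [-0.  0. -1.] F [0.1 0.6 0.1] t 12.95
medium [365.27884615 155.        ] [0.5095 0.2763 0.074 ]
large [359.25555556 134.13333333] [0.4442 0.372  0.074 ]
small [320.97692308 181.66153846] [0.453  0.0936 0.074 ]
```

View pics/s1.png

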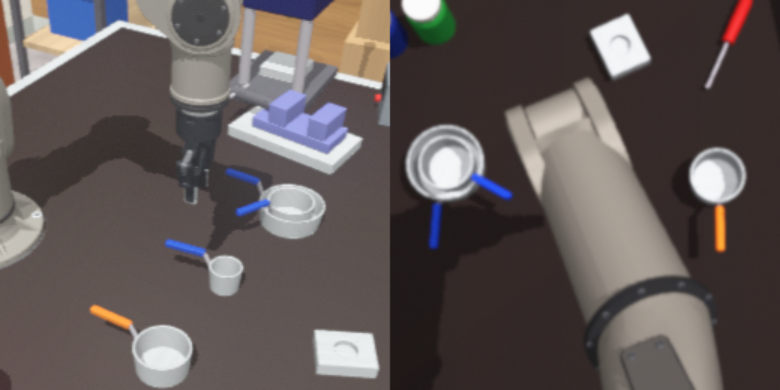

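The gripper is over the small pan's handle. The top view on the right of the picture shows the nest at (445,162) with the medium handle clear of the large one. I'll descend and grasp.

{"op": "step_arm", "data": {"commands": [[0.045, 0, 0.001, 0.04, 0], [0.045, -0.001, 0.001, 0.08, 0], [0.045, -0.001, 0.001, 0.11, 0], [0.045, -0.001, 0.001, 0.13, 0], [0.045, -0.001, 0.001, 0.14, 0], [0.045, -0.001, 0.001, 0.144, 0], [0.045, -0.001, 0.001, 0.144, 0], [0.02, -0.001, 0.001, 0.144, 0], [0, -0.001, 0.001, 0.144, 0], [0, -0.001, 0.001, 0.144, 0], [0, -0.001, 0.001, 0.144, 0], [0, -0.001, 0.001, 0.144, 0]], "newtons": 100}}

```text
time_s: 14.55
eef_pos: [0.4691, 0.0969, 0.0535]
ee_rot: [0.0, 0.998, 0.064, 0.0]
wrist_force: [-3.6, -0.7, 7.9]
opening: 0.0119
gripper_force: 97.8
```

{"op": "step_arm", "data": {"commands": [[0, 0, 0, -0.01, 0], [0, 0, 0, -0.03, 0], [0, 0, 0, -0.06, 0], [0, 0, 0, -0.09, 0], [0, 0, 0, -0.12, 0], [0, 0, 0, -0.15, 0], [0, 0, 0, -0.15, 0], [0, 0, 0, -0.15, 0]]}}

```text
time_s: 15.55
eef_pos: [0.4687, 0.0968, 0.2027]
ee_rot: [0.0, 0.998, 0.064, -0.0]
wrist_force: [-0.3, 0.3, -1.3]
opening: 0.0123
gripper_force: 97.6
```

Run:
```python
from h import *
t=bot.camera("top");s=bot.camera("scene")
_,a=comp(blue(t),(204,180));_,b=comp(blue(s),(365,155));p,e=tri(t,a,s,b);print("medium handle",a,p.round(4),e)
c,r=wall(t,0,.048,(184,172));print("nest",c,r)
for y in(60,63):
    q=np.radians(y);print(p[:2]+.102*np.array([np.cos(q),np.sin(q)]))
M=np.array([.5655,.366]);y=-60;q=np.radians(y);g=M-.067*np.array([np.cos(q),np.sin(q)]);print(g);go([*g,.203],y)
```

```text
medium handle [215.44086022 186.51612903] [0.5166 0.2761 0.0803] 0.01304492731428028
nest [0.56465596 0.36845034] 0.07563509792089462
[0.56762526 0.3643882 ]
[0.56293229 0.36693627]
[0.532     0.4240237]
shift mm [ 104.8 -316.5   -1. ] turn 67.3 yaw now 7.3 z axis [-0.001 -0.    -1.   ] F [-0.7 -0.5 -0.9] t 15.65
```

{"op": "step_arm", "data": {"commands": [[0, 0.004, -0.01, 0, 2], [0, 0.012, -0.035, 0, 7], [0, 0.022, -0.065, 0, 14], [0, 0.032, -0.096, 0, 20], [0, 0.042, -0.127, 0, 27], [0, 0.052, -0.158, 0, 34], [0, 0.063, -0.19, 0, 40], [0, 0.073, -0.221, 0, 47], [0, 0.083, -0.252, 0, 53], [0, 0.093, -0.282, 0, 60], [0, 0.1, -0.304, 0, 65], [0, 0.105, -0.316, 0, 67.3], [0, 0.105, -0.316, 0, 67.3], [0, 0.105, -0.316, 0, 67.3], [0, 0.105, -0.316, 0, 67.3]]}}

```text
time_s: 17.52
eef_pos: [0.5317, 0.4261, 0.2014]
ee_rot: [0.001, 0.867, -0.498, 0.002]
wrist_force: [-0.2, -0.7, -1.9]
opening: 0.012
gripper_force: 97.7
```

```bash
python3 look.py s2; python3 -c "
from h import *
print(bot.get_state()['joint_pos'])
go([.532,.424,.07],-60)"
```

```text
[0.53171792 0.4261253  0.20137041] 0.0119961234448666 97.65110492706299
[-1.50346511  0.80638681  1.22666515  1.66209664 -0.79224547  1.26115536
 -2.72622027]
shift mm [ -1.1  -0.3 131.7] turn 0.1 yaw now -59.9 z axis [-0.001 -0.002 -1.   ] F [-0.1 -0.7 -1. ] t 17.625
```

View pics/s2.png

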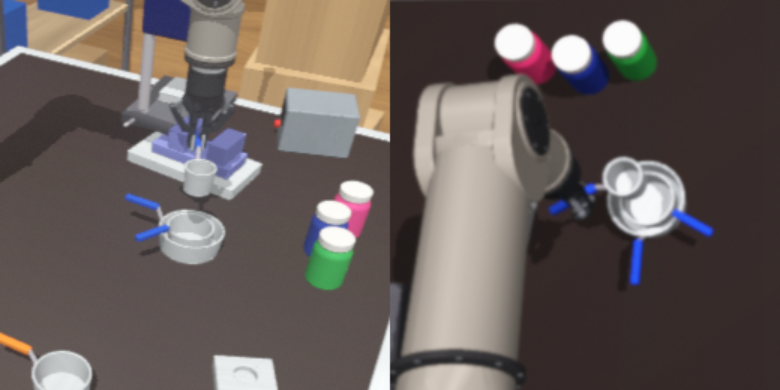

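The small pan hangs level above the nest. In the top view it's at (625,178) against the nest at (647,200), which matches the parallax for its height. Joint 7 is almost at its limit, so I'll back the turn off to yaw -50 (large–small fan still about 47°).

```bash
python3 -c "
from h import *
q=np.radians(-50);g=np.array([.5655,.366])-.067*np.array([np.cos(q),np.sin(q)]);print(g)
go([*g,.2],-50)"
```

```text
[0.52243323 0.41732498]
shift mm [ 0.1 11.5  1.7] turn -9.9 yaw now -59.9 z axis [-0.001 -0.002 -1.   ] F [-0.1 -0.7 -1. ] t 17.625
```

{"op": "step_arm", "data": {"commands": [[0, 0, 0.004, 0, -4], [0, 0, 0.008, 0.001, -8], [0, 0, 0.0115, 0.002, -10], [0, 0, 0.0115, 0.002, -10], [0, 0, 0.0115, 0.002, -10]]}}

```text
time_s: 18.25
eef_pos: [0.523, 0.4178, 0.2009]
ee_rot: [-0.0, 0.906, -0.423, -0.0]
wrist_force: [0.5, -0.5, -1.8]
opening: 0.0117
gripper_force: 97.7
```

```bash
python3 -c "
from h import *
print(np.round(bot.get_state()['joint_pos'],3))
go([.5224,.4173,.08],-50)"
```

```text
[-1.512  0.767  1.199  1.691 -0.757  1.228 -2.574]
shift mm [  0.    0.7 120.9] turn -0.0 yaw now -50.0 z axis [-0.  0. -1.] F [ 0.5 -0.5 -1.8] t 18.25
```

{"op": "step_arm", "data": {"commands": [[0, 0, 0, 0.015, 0], [0, 0, 0, 0.035, 0], [0, 0, 0, 0.05, 0], [0, 0, 0, 0.06, 0], [0, 0, 0, 0.07, 0], [0, 0, 0, 0.07, 0]]}}

```text
time_s: 19.0
eef_pos: [0.5227, 0.4178, 0.1303]
ee_rot: [0.0, 0.906, -0.422, -0.0]
wrist_force: [-0.4, 0.5, -1.3]
opening: 0.012
gripper_force: 97.7
```

```bash
python3 -c "
from h import *
print(np.round(bot.get_state()['joint_pos'],3))
go([.5224,.4173,.07],-50)"
```

```text
[-1.478  0.829  1.125  1.747 -0.828  1.126 -2.527]
shift mm [ 0.2  0.5 60.3] turn 0.0 yaw now -50.0 z axis [-0.    -0.001 -1.   ] F [-0.4  0.5 -1.3] t 19.0
```

Joint margins are growing, so I'll continue down.

{"op": "step_arm", "data": {"commands": [[0, 0, 0, 0.01, 0], [0, 0, 0, 0.025, 0], [0, 0, 0, 0.037, 0], [0, 0, 0, 0.046, 0], [0, 0, 0, 0.053, 0], [0, 0, 0, 0.058, 0], [0, 0, 0, 0.061, 0], [0, 0, 0, 0.063, 0], [0, 0, 0, 0.065, 0], [0, 0, 0, 0.065, 0], [0, 0, 0, 0.065, 0]]}}

```text
time_s: 20.38
eef_pos: [0.5229, 0.418, 0.066]
ee_rot: [-0.0, 0.906, -0.422, 0.0]
wrist_force: [-0.1, 0.4, -0.3]
opening: 0.012
gripper_force: 97.7
```

{"op": "step_arm", "data": {"commands": [[0, 0, 0, 0.0005, 0], [0, 0, 0, 0.001, 0], [0, 0, 0, 0.0015, 0], [0, 0, 0, 0.002, 0], [0, 0, 0, 0.002, 0]]}}

```text
time_s: 21.0
eef_pos: [0.5228, 0.4179, 0.0638]
ee_rot: [-0.0, 0.906, -0.422, -0.0]
wrist_force: [-0.1, 0.7, -0.5]
opening: 0.0119
gripper_force: 97.7
```

{"op": "step_arm", "data": {"commands": [[0, 0, 0, 0.0005, 0], [0, 0, 0, 0.001, 0], [0, 0, 0, 0.0015, 0], [0, 0, 0, 0.002, 0], [0, 0, 0, 0.002, 0]]}}

```text
time_s: 21.62
eef_pos: [0.5228, 0.418, 0.0619]
ee_rot: [-0.0, 0.906, -0.422, 0.0]
wrist_force: [-0.8, 0.7, -0.5]
opening: 0.0116
gripper_force: 97.8
```

{"op": "step_arm", "data": {"commands": [[0, 0, 0, 0.0005, 0], [0, 0, 0, 0.001, 0], [0, 0, 0, 0.001, 0], [0, 0, 0, 0.001, 0]]}}

```text
time_s: 22.12
eef_pos: [0.5228, 0.4185, 0.0615]
ee_rot: [-0.0, 0.907, -0.422, -0.0]
wrist_force: [-4.2, 1.2, 9.5]
opening: 0.0118
gripper_force: 99.1
```

Contact came at z = 0.0615, exactly the seated height. I'll release and rise.

{"op": "step_arm", "data": {"commands": [[0, 0, 0, 0, 0], [0.02, 0, 0, 0, 0], [0.03, 0, 0, 0, 0], [0.04, 0, 0, 0, 0], [0.045, 0, 0, 0, 0], [0.045, 0, 0, 0, 0]]}}

```text
time_s: 22.88
eef_pos: [0.5229, 0.4179, 0.0608]
ee_rot: [0.0, 0.906, -0.422, 0.0]
wrist_force: [0.9, -0.0, 0.7]
opening: 0.0449
gripper_force: 0.0
```

{"op": "step_arm", "data": {"commands": [[0.045, 0, 0, -0.01, 0], [0.045, 0, 0, -0.03, 0], [0.045, 0, 0, -0.06, 0], [0.045, 0, 0, -0.1, 0], [0.045, -0.02, 0.02, -0.13, -5], [0.045, -0.05, 0.04, -0.13, -10], [0.045, -0.07, 0.08, -0.13, -15], [0.045, -0.07, 0.12, -0.13, -20], [0.045, -0.07, 0.12, -0.13, -20], [0.045, -0.07, 0.12, -0.13, -20]]}}

```text
time_s: 24.12
eef_pos: [0.3863, 0.395, 0.1919]
ee_rot: [-0.001, 0.966, -0.259, -0.0]
wrist_force: [0.8, 0.3, 0.4]
opening: 0.045
gripper_force: 0.0
```

Run:
```python
from h import *
t=bot.camera("top");s=bot.camera("scene")
a=s["color"][80:240,280:480,::-1];b=t["color"][100:260,100:300,::-1]
cv2.imwrite("pics/f.png",cv2.resize(np.hstack([a,b]),None,fx=2,fy=2))
n,l,st,ce=cv2.connectedComponentsWithStats(blue(t).astype(np.uint8))
for i in range(1,n):
    if st[i,4]>25 and ce[i][0]<330:print("top",ce[i].round(1),st[i,4],plane(t,ce[i],.074)[0].round(3))
n,l,st,ce=cv2.connectedComponentsWithStats(blue(s).astype(np.uint8))
for i in range(1,n):
    if st[i,4]>25 and ce[i][1]>110:print("sc",ce[i].round(1),st[i,4],plane(s,ce[i],.074)[0].round(3))
print(wall(t,0,.048,(184,172)))
```

```text
top [146.9  87.8] 310 [0.796 0.47  0.074]
top [154.8 187.9] 192 [0.511 0.436 0.074]
top [215.4 186.6] 181 [0.512 0.274 0.074]
top [176.8 212.1] 215 [0.444 0.375 0.074]
sc [385.3 129.3] 63 [0.507 0.443 0.074]
sc [359. 134.] 96 [0.443 0.372 0.074]
sc [477.  149.1] 29 [0.803 0.485 0.074]
sc [365.6 154.9] 99 [0.51  0.277 0.074]
sc [158.8 305.3] 204 [ 0.351 -0.449  0.074]
(array([0.56513965, 0.36772388]), 0.07566811144351959)
```

View pics/f.png

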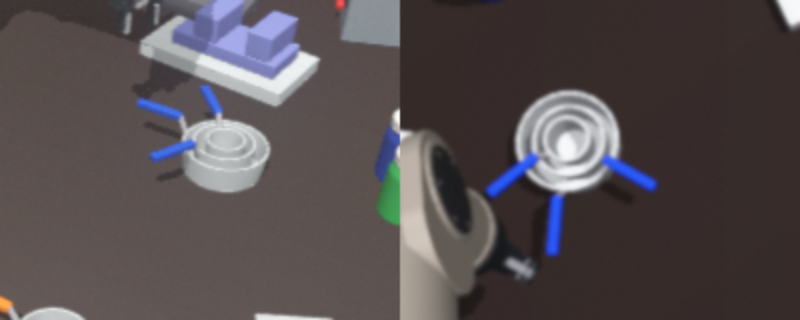

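All three pans are concentric and flat around (567,140) in the right-hand crop. The handles are fanned about 50° and 60° either side of the large one's, which hasn't moved, and the gripper is clear.

```bash
python3 -c "
from plant import bot
print(bot.sign_off())"
```

```text
the job is handed in; nothing more can be done
None
```

The job is handed in: the medium pan sits in the large one and the small in the medium, flat, handles about 47° or more apart; the large and orange-handled pans were left in place, about 24 of the 56 s were used, and no verdict came back.

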